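# Shut the ink tray and thread the long paperweight out of its case

### The arm

A 7-joint arm with a two-finger parallel gripper is mounted at the origin on the work surface. World frame = base frame: x ahead of the robot, y to its left, z up, the work surface at z = 0. Lengths are in mm, angles in rad, forces in N, time in s.
With the tool pointing down it reaches from about 400 to 875 mm from the base axis. Payload 4.4 kg.
Tool frame: the origin (TCP) lies at the very end of the fingers, on their centre line; the grasp point (between the pads) lies 19 mm behind it; z points along the fingers, y is the direction in which the jaws open and shut (so a half turn about z gives the same grasp; the last joint's range is limited). The gripper opens to 85 mm and grips with 20 to 120 N. Pads are 22 mm wide; open, the fingers measure 114 mm over their backs; the gripper's body (76 mm by 85 mm) begins 54 mm behind the grasp point. The pads swing forward as they close: fully open they stand 13 mm farther back than shut.
Start: joints at [-1.362, 0.628, 0.038, 1.517, -0.027, 0.996, -0.02], TCP at [176.356, 625.633, 231.313] pointing down, gripper open.
Joint ranges: [-3.06, 3.06], [-0.37, 2.12], [-1.25, 1.32], [0.18, 2.47], [-1.1, 4.24], [0.23, 1.98], [-2.94, 2.94]. Speed limits (rad/s): [2.57, 2.57, 3.14, 3.14, 3.14, 3.14, 3.14].

### API

Orientations are given as [roll, pitch, yaw] about the fixed x, y, z axes, in that order (R = Rz(yaw) Ry(pitch) Rx(roll)).
In Python, from cell import read_state, get_image, finish_job gives the robot as it stands.
- The arm moves only by the tool carry_out, never from a script. Its argument "series" is a list that holds one entry, the list of rows, each a list of 7 numbers: the shift along the tool's x, y, z in cm, then the turn, a rotation vector about the tool's x, y, z in rad, then the finger opening in cm, from 0 to 8.54. In form: [[[x, y, z, wx, wy, wz, grip], ...]]. A call has 1 to 5 rows; each row is the pose to reach, as a shift and turn from the pose commanded when the call began, along the tool's axes at that moment; what a row does not reach only later rows make up. A row lasts 1/12 s, in which the tool goes at most 41.7 mm and 7.16 degrees, less where a joint would pass 70% of its speed; a pose out of reach is approached as far as the arm can. A call with a gripper value outside its range is refused whole. The fingers move at their own pace and stop on an object; the grip force is fixed at half the most. Time passes only in rows, so rows that repeat a pose let the fingers close. It gives the time, the measured TCP pose, the force and the opening at its end, in the units of the state.
- read_state(): the state, without advancing time (a new reading comes with each control period).
- get_image(name): name is "scene" or "top" or "wrist"; returns a dict with "img" (384x512x3 uint8, blue, green, red), "z_map" (384x512 float32, mm along the optical axis (not along the pixel's ray), 0 where there is no reading), "mtx" (3x3 intrinsics, pixels), "T" (4x4, takes a point from camera to world coordinates); the wrist camera has in their place "T_tool_cam" (4x4, takes a point from camera to tool coordinates, whose origin is the TCP and whose axes are the flange's). Camera axes: x right, y down, z forward; pixel columns grow to the right and rows downward; lengths in mm; the calibration is good to about 2 mm. The wrist camera is an equidistant fisheye: a pixel r from the principal point sees the ray r / f radians off the axis. A picture is of the moment at which its call begins: read the wrist's pose just before it.
- finish_job(): hands the job in, once; it reports no verdict.
The state is a dict: "clock": time; "qpos": joint angles; "qd": joint speeds; "tau": joint torques, N m; "eef_pos": TCP position; "tool_rot": TCP orientation; "force": force on the tool from outside, world axes, zero at the start; "torque": the same for the moment, N m; "width": finger opening in mm.
Only numpy, scipy, OpenCV 4.12 (cv2) and the standard library are available. Lean on these libraries where they do the work, as an engineer would, in place of code of your own. Each camera call takes 0.05 s, during which the arm holds its last target.

### The job

On the brush-shop counter, slide the lid of the plywood case fully home over the tray of ink sticks, then take the long wooden paperweight that lies in the bottom of the case, tilt it and draw it out diagonally through the opening the lid has left, keeping the lid shut. Finish while holding it still in the gripper, all of it at least 5 cm above the case's rim and touching nothing else; do not put it down, and leave the other things on the counter where they are.

Things in the scene. Friction and masses are not known exactly. Their poses are not given: they have to be found in the camera images.
- case: Open-topped plywood case fixed to the counter, 176 (x) x 336 (y) x 84 high (rim), walls 8, floor 6 thick. Origin: centre of its underside, z up, y along its length. Inside: x -80 to 80, y -160 to 160. Two cross bearers on its floor, each 12 wide along y and 10 high (tops at z 16), centred at y -70 and y 125.
- tray_edge (a point): Lower edge, at mid-width, of the ink tray: a fixed shallow tray with two black ink sticks in it that roofs the -y part of the case (case y -160 to -10, tray floor z 66 to 70). This point is at case (0, -10, 66). The space below the tray is free, from the case floor at z 6 up to z 66.
- opening (a point): Centre of the case's opening, at rim height: case (0, 75, 84). The +y part of the case (y -10 to 160) is open down to the case floor: 170 long, 160 wide, the only way out for the bar. Axes as the case's.
- lid (a joint): Flat plywood sliding lid, 176 x 158 x 6, running on the case's rim (from z 84 to 90 above the counter) along the case's y. 0 = fully home over the ink tray (its +y edge at case y -10); positive = shifted that many m towards the case's +y, where it covers part of the opening. End stop at 0, it cannot leave the case; about 2 N of friction, stays where it is left.
- lid_grip (a point): Centre of the lid's handle: an upright wooden rib across the lid, 70 along the case's x, 14 along its y, 26 high (from 90 to 116 above the counter), at case y -89 when the lid is home.
- bar_center (a point): Centre of the long paperweight in the case: dark wood bar 30 wide (x) x 240 long (y) x 14 thick (z), 0.09 to 0.16 kg, lying flat on the two bearers (its underside at 16, its centre at 23 above the counter), roughly along the case with 78 to 95 of its length hidden below the tray. Axes: y along the bar towards the open part of the case, z up.
- bar_tail (a point): Centre of the bar's end face that starts below the tray (120 from the bar's centre along its -y).
- bar_head (a point): Centre of the bar's other end face, which starts in the open part of the case (120 from its centre along its +y).
- twin_center (a point): Bystander: centre of the second, identical paperweight, lying on the counter outside the case, along its far (+x) side. Leave it.
- seal_center (a point): Bystander: centre of an upright stone seal blank, 26 x 26 x 55 high, on the counter by the case's far side.
- inkstone_center (a point): Bystander: centre of a dark inkstone, 100 x 150 x 24 high.
- bottle_center (a point): Bystander: centre of a green glass bottle, 52 across, 100 high.
- dish_center (a point): Bystander: centre of a white ceramic bowl, 90 across, 35 high.
- papers_center (a point): Bystander: centre of a pack of paper, 100 x 150 x 30 high.
There are look-alikes about, which are no part of the job. Leave any white look-alike of the part that bears bar_center alone.

How it is judged:
By the outcome, as a careful person would: the job done as asked, in the order asked, and still so for the second after the job is handed in, while the arm keeps its last pose, push and grip.
It also fails if it takes over 54 s, if anything falls off the work surface, if the arm or the gripper's body presses on something with over 40 N, if the wrist force passes 120 N, or if a joint passes its speed limit or range.

## Working session

There is one attempt and no reset: what is moved stays moved. The work goes in short steps, Python scripts to look and compute and a tool call to move; the robot and the scene stay as the last step left them, time stands still between calls to the robot, and variables do not carry over. Pictures are saved under pics/ and viewed, and the job is handed in when it is done.

Besides the shell and the picture viewer there is one more tool, called after "Call:" in YAML: its name, and indented under it one key for each argument. carry_out: Moves the arm, as the interface text tells. Its arguments: {"type":"object","properties":{"series":{"type":"array","items":{"type":"array","items":{"type":"array","items":{"type":"number"}}}}},"required":["series"]}

```bash
ls; mkdir -p pics; cat > h.py <<'E'
import numpy as np, cv2
from cell import *
from scipy.spatial.transform import Rotation as R
E
python3 - <<'E'
from h import *
s=read_state();print({k:np.round(v,3) for k,v in s.items()})
for n in ["scene","top","wrist"]:
    d=get_image(n); cv2.imwrite(f"pics/{n}0.png",d["img"]); np.savez(f"{n}0.npz",**d)
    print(n,d["mtx"],np.round(d.get("T",d.get("T_tool_cam")),3))
E
```

```text
pics
{'clock': np.float64(0.0), 'qpos': array([-1.362,  0.629,  0.038,  1.518, -0.027,  0.996, -0.02 ]), 'qd': array([ 0.   ,  0.001, -0.001,  0.001,  0.   , -0.   ,  0.001]), 'tau': array([-1.0000e-03, -5.6339e+01,  1.2260e+00, -1.9345e+01,  1.1000e-02,
        1.0000e-02, -0.0000e+00]), 'eef_pos': array([176.165, 625.015, 230.382]), 'tool_rot': array([-3.14 ,  0.   ,  2.867]), 'force': array([ 0.017, -0.18 , -0.452]), 'torque': array([-0.018, -0.03 , -0.006]), 'width': np.float64(85.552)}
scene [[385.73614878   0.         256.26440625]
 [  0.         385.73614878 183.66516814]
 [  0.           0.           1.        ]] [[-6.620000e-01  4.500000e-01 -5.990000e-01  1.159706e+03]
 [ 7.500000e-01  4.110000e-01 -5.190000e-01  6.365230e+02]
 [ 1.200000e-02 -7.930000e-01 -6.090000e-01  8.618850e+02]
 [ 0.000000e+00  0.000000e+00  0.000000e+00  1.000000e+00]]
top [[473.07308203   0.         259.17518637]
 [  0.         473.07308203 194.48940664]
 [  0.           0.           1.        ]] [[-1.700000e-02 -9.870000e-01  1.580000e-01  1.873230e+02]
 [-1.000000e+00  1.900000e-02  1.100000e-02 -2.562700e+01]
 [-1.400000e-02 -1.580000e-01 -9.870000e-01  1.544093e+03]
 [ 0.000000e+00  0.000000e+00  0.000000e+00  1.000000e+00]]
wrist [[297.31863964   0.         251.79762041]
 [  0.         297.31863964 194.98345257]
 [  0.           0.           1.        ]] [[-2.00000e-03 -9.62000e-01 -2.74000e-01  7.04350e+01]
 [ 1.00000e+00 -2.00000e-03 -0.00000e+00 -2.46000e-01]
 [ 0.00000e+00 -2.74000e-01  9.62000e-01 -1.43617e+02]
 [ 0.00000e+00  0.00000e+00  0.00000e+00  1.00000e+00]]
```

View pics/scene0.png

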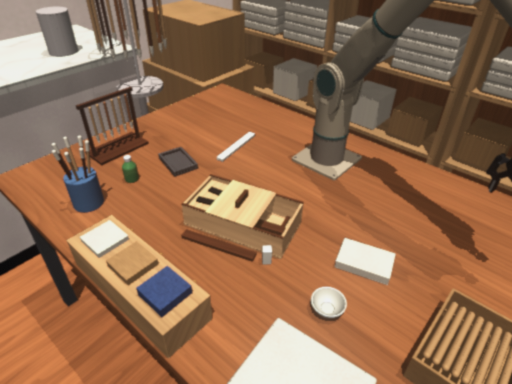

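View pics/top0.png

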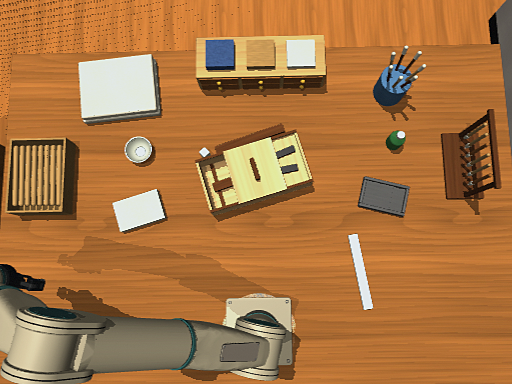

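View pics/wrist0.png

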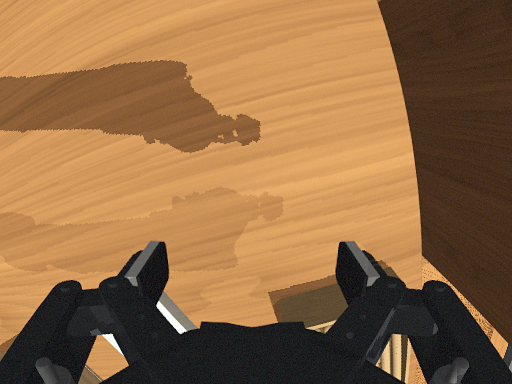

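The top view shows the case at about (254,173). The lid's rib is at (256,170), the ink sticks at (287,157), and the opening is to the left with the bar head at about (218,185). There are three long bars. The one inside the case at (218,185) is the one meant. The dark one along the far side at (255,138) is the twin, and the white one at (361,272) is the look-alike. I'll enlarge the case to confirm.

```bash
python3 - <<'E'
from h import *
d=np.load("top0.npz")
c=d["img"][115:225,185:325]; cv2.imwrite("pics/topc.png",cv2.resize(c,None,fx=5.6,fy=5.4,interpolation=cv2.INTER_CUBIC))
d=np.load("scene0.npz")
c=d["img"][165:275,170:310]; cv2.imwrite("pics/scenec.png",cv2.resize(c,None,fx=5.6,fy=5.4,interpolation=cv2.INTER_CUBIC))
# world height map from top
d=np.load("top0.npz");z=d["z_map"];K=d["mtx"];T=d["T"]
v,u=np.indices(z.shape)
P=np.stack([(u-K[0,2])/K[0,0]*z,(v-K[1,2])/K[1,1]*z,z],-1)@T[:3,:3].T+T[:3,3]
np.save("topP.npy",P)
print(np.round(P[118:224:5,190:322:6,2]).astype(int))
E
```

```text
[[   2    0    2   -1   -1   -2    3   -2    4    2   -4   -2   -2    2
     5   10    1   -1    1    0    0    3]
 [   3    0    9    0    4    4    1    2   -1    9   -2   -4    5   -4
    -2    2    2    1   -3    1   -2   -8]
 [  -3   -1   -5   -1   -3   -1    2   -5    1    5    0    6    2   19
    19   13   -1    0   -6    1    0    5]
 [  -1    3    0    3   -1    1    8   -1    7    1   -1   10   11   19
    14   10   91   80    0    3    1   -4]
 [  -6    3    4    4    0   -3    3    1   18   16   16   18   13   99
    90   74   66   71   86   -3    7    4]
 [   2    4   -4   -1    3    0   17   11   16   17   94   94   94   89
    71   69   71   70   85    2   -3   -5]
 [   1    2   -3   -3   -5   21   18   14   89   93   87   91   94   96
    67   69   73   82   65    0   -1    1]
 [   4   -3   56   53    1   89   95   89   90   89   87   83   92   83
    88   85   77   66   68    1    1   -1]
 [   5    3   85   85   68   49   96   92   90   95  109   92   90   89
    88   74   75   69   70   86   -1   -1]
 [  -2   87   53   26    3    9    4   94   92   88   87   93   8
[... 730 characters left out ...]
  2    1]
 [  -1   -3   -4   82    9    8    5    6   91   91   90   85   53   18
     5    5   -4   -3   -5    0    3    1]
 [   9 1544    0   80   12    5   11    0   85   72   34   -1    7   -4
    -2    7   -4    1   -2    8    2    3]
 [  -2    1    4    3    8   84   77   41    1    4   -2   -6    3   -5
     4    0   -2    8    3   -1    4   -4]
 [  -5    1   -1    7   52   21    0    1    3    1    2   -3   -5    0
     1    2    6   -1   -6    3   -6    2]
 [   2   -1   -4   -1    7    3    0    4    4    4    0    4   -1    2
     3    1    0    3   -4   -2   -3    3]
 [  -2   -2   -6   -1    3    7   -2    3   -2   -1  -10   -8   -8   -1
    -5    0    2   -3    3    0    3    7]]
```

View pics/topc.png

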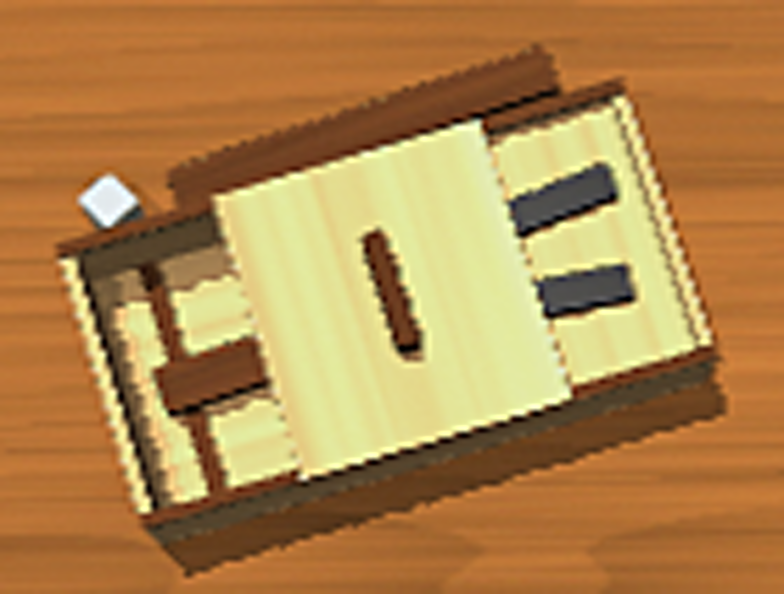

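View pics/scenec.png

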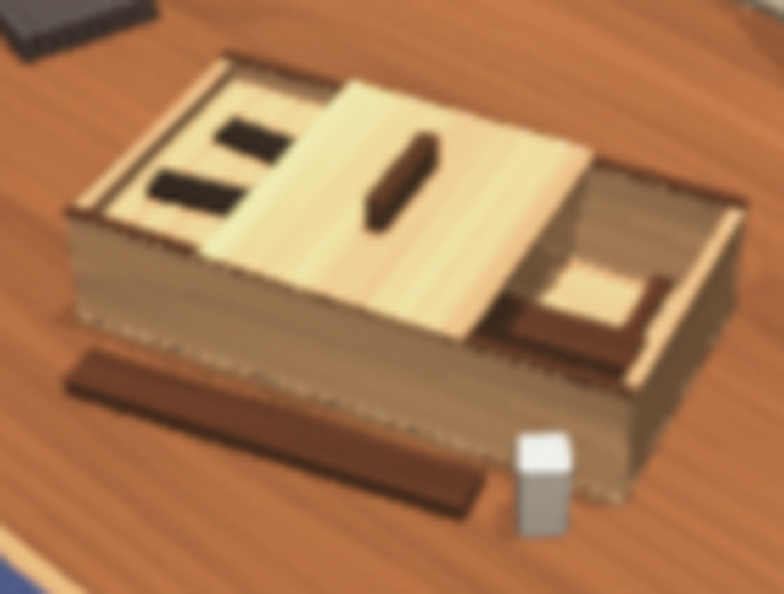

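The crop confirms it: a dark bar lies on the bearer inside the case, with its head end at crop (165,390), and the twin is outside on the far side. Next I'll cast the rim corners, lid, rib and bar.

```bash
cat >> h.py <<'E'
def cast(d,px,z):
    K=d["mtx"];T=d["T"];px=np.atleast_2d(px).astype(float)
    r=np.c_[(px-[K[0,2],K[1,2]])/[K[0,0],K[1,1]],np.ones(len(px))]@T[:3,:3].T
    return T[:3,3]+r*((z-T[2,3])/r[:,2])[:,None]
def fit_case(src,dst):
    sc,dc=src.mean(0),dst.mean(0);H=(src-sc).T@(dst-dc)
    a=np.arctan2(H[0,1]-H[1,0],H[0,0]+H[1,1]);Rm=np.array([[np.cos(a),-np.sin(a)],[np.sin(a),np.cos(a)]])
    t=dc-Rm@sc;return a,t,(src@Rm.T+t)-dst
E
python3 - <<'E'
from h import *
d=np.load("top0.npz")
f=lambda p:(np.array(p,float)+.5)/[5.6,5.4]-.5+[185,115]
rim=cast(d,f([[58,248],[622,82],[718,352],[145,518]]),84)[:,:2]
# case axes: +y to world +y ; x far
src=np.array([[88,168],[88,-168],[-88,-168],[-88,168.]])
a,t,res=fit_case(src,rim);print("yaw",a,"t",t,"res",res.round(1))
ds=np.load("scene0.npz")
fs=lambda p:(np.array(p,float)+.5)/[5.6,5.4]-.5+[170,165]
rim2=cast(ds,fs([[630,388],[72,212],[226,56],[746,204]]),84)[:,:2]
a2,t2,res2=fit_case(src,rim2);print("scene yaw",a2,"t",t2,"res",res2.round(1))
inv=lambda P,a=a,t=t:((P[:,:2]-t)@np.array([[np.cos(a),-np.sin(a)],[np.sin(a),np.cos(a)]])).round(1)
print("lid corners",inv(cast(d,f([[214,196],[478,120],[572,397],[300,480]]),90)))
print("rib",inv(cast(d,f([[374,230],[408,350],[388,290]]),116)))
print("bar head corners",inv(cast(d,f([[157,372],[172,415],[262,345],[272,382]]),30)))
print("scene bar",inv(cast(ds,fs([[620,348],[505,298]]),30),a2,t2))
np.savez("case.npz",a=(a+a2)/2,t=(t+t2)/2)
E
```

```text
yaw 0.28311789176292007 t [499.79893627   7.24622283] res [[ 3.6  0.5]
 [ 3.4 -0.4]
 [-2.1 -0.6]
 [-4.9  0.5]]
scene yaw 0.29103681218506344 t [496.32165783   8.04785923] res [[ 4.3  5.4]
 [ 4.2 -0.8]
 [-3.9 -3.5]
 [-4.6 -1. ]]
lid corners [[ 86.4  75.2]
 [ 85.6 -80.8]
 [-87.6 -81.3]
 [-88.8  77.3]]
rib [[ 33.6  -4. ]
 [-38.9  -1.3]
 [ -2.3  -1.1]]
bar head corners [[  8.  138.7]
 [-19.8 137.7]
 [  5.7  75.5]
 [-17.8  76.5]]
scene bar [[  4.3 130.2]
 [ -6.5  56.1]]
```

```bash
cat >> h.py <<'E'
C=np.load("case.npz");A=float(C["a"]);T0=C["t"]
def c2w(p):
    p=np.array(p,float);return np.r_[R.from_euler('z',A).as_matrix()[:2,:2]@p[:2]+T0,p[2]]
def w2c(p): 
    p=np.array(p,float);return np.r_[R.from_euler('z',A).as_matrix()[:2,:2].T@(p[:2]-T0),p[2]]
def Rgoal(tilt,dyaw=0): # tool x=case y, tool y=case x, z down; tilt about case x (bar head up)
    return R.from_euler('z',A+dyaw)*R.from_rotvec([tilt,0,0])*R.from_matrix(np.array([[0,1,0],[1,0,0],[0,0,-1.]]))
def cur():
    s=read_state();return s["eef_pos"],R.from_euler('xyz',s["tool_rot"]),s
def move(p,tilt=0,dyaw=0):
    e,r,s=cur();sh=r.inv().apply(c2w(p)-e)/10;tv=(r.inv()*Rgoal(tilt,dyaw)).as_rotvec()
    print("clock",s["clock"],"case pos",w2c(e).round(1),"F",s["force"].round(1),"w",s["width"].round(1)); print("shift cm",sh.round(2),"turn",tv.round(3))
E
python3 - <<'E'
from h import *
print(A,T0);move([0,45,250])
E
```

```text
0.28707735197399176 [498.06029705   7.64704103]Traceback (most recent call last):
  File "<stdin>", line 2, in <module>
  File "h.py", line 23, in move
    print("clock",s["clock"],"case pos",w2c(e).round(1),"F",s["force"].round(1),"w",s["width"].round(1)); print("shift cm",sh.round(2),"turn",tv.round(3))
                                                                                    ^^^^^^^^^^^^^^^^
AttributeError: 'float' object has no attribute 'round'
```

```bash
sed -i 's/s\["width"\].round(1)/round(float(s["width"]),1)/' h.py
python3 - <<'E'
from h import *
print(A,T0);move([0,45,250])
E
```

```text
0.28707735197399176 [498.06029705   7.64704103]
clock 0.15 case pos [-133.8  683.4  230.6] F [ 0.2 -0.   0.1] w 85.2
shift cm [-45.33 -46.9   -1.87] turn [-1.000e-03  1.000e-03  1.009e+00]
```

Call:
carry_out:
  series:
    - [[-9, -9.4, -2, 0, 0, 0.2, 8], [-18, -18.8, -2, 0, 0, 0.4, 4], [-27, -28.2, -2, 0, 0, 0.6, 0], [-36, -37.5, -2, 0, 0, 0.8, 0], [-45.3, -46.9, -2, 0, 0, 1.009, 0]]

```text
clock: 0.57
eef_pos: [274.7, 440.4, 243.5]
tool_rot: [-3.141, -0.0, 2.236]
force: [0.7, -0.0, 0.4]
width: 32.0
```

```bash
python3 - <<'E'
from h import *
move([0,45,250])
E
```

```text
clock 0.5667 case pos [-91.7 478.3 243.5] F [ 0.7 -0.   0.4] w 32.0
shift cm [-43.66  -7.47  -0.66] turn [-0.    -0.     0.378]
```

Call:
carry_out:
  series:
    - [[-43.7, -7.5, -0.7, 0, 0, 0.378, 0], [-43.7, -7.5, -0.7, 0, 0, 0.378, 0], [-43.7, -7.5, -0.7, 0, 0, 0.378, 0], [-43.7, -7.5, -0.7, 0, 0, 0.378, 0], [-43.7, -7.5, -0.7, 0, 0, 0.378, 0]]

```text
clock: 0.98
eef_pos: [374.6, 257.9, 246.8]
tool_rot: [3.142, -0.0, 1.864]
force: [0.1, -0.0, 0.2]
width: 0.2
```

```bash
python3 - <<'E'
from h import *
move([0,45,250])
E
```

```text
clock 0.9833 case pos [-47.6 275.  246.8] F [ 0.1 -0.   0.2] w 0.2
shift cm [-23.03   4.62  -0.32] turn [ 0.    -0.     0.006]
```

Call:
carry_out:
  series:
    - [[-23, 4.6, -0.3, 0, 0, 0.006, 0], [-23, 4.6, -0.3, 0, 0, 0.006, 0], [-23, 4.6, -0.3, 0, 0, 0.006, 0], [-23, 4.6, -0.3, 0, 0, 0.006, 0], [-23, 4.6, -0.3, 0, 0, 0.006, 0]]

```text
clock: 1.4
eef_pos: [472.8, 74.1, 249.5]
tool_rot: [3.142, -0.0, 1.858]
force: [0.4, 0.7, -0.3]
width: -0.1
```

```bash
python3 - <<'E'
from h import *
move([0,45,250])
E
```

```text
clock 1.4 case pos [ -5.4  70.9 249.5] F [ 0.4  0.7 -0.3] w -0.1
shift cm [-2.59  0.54 -0.05] turn [ 0. -0.  0.]
```

Call:
carry_out:
  series:
    - [[-2.6, 0.5, 0, 0, 0, 0, 0], [-2.6, 0.5, 0, 0, 0, 0, 0], [-2.6, 0.5, 0, 0, 0, 0, 0]]

```text
clock: 1.65
eef_pos: [484.8, 50.6, 249.3]
tool_rot: [-3.141, 0.0, 1.854]
force: [0.2, 1.2, -0.5]
width: -0.1
```

```bash
python3 - <<'E'
from h import *
move([0,45,250]); e,r,s=cur()
d=get_image("wrist"); np.savez("w1.npz",e=e,q=r.as_quat(),**d)
cv2.imwrite("pics/w1.png",cv2.resize(d["img"],None,fx=1.5,fy=1.5,interpolation=cv2.INTER_CUBIC))
E
```

```text
clock 1.65 case pos [ -0.6  45.  249.3] F [ 0.2  1.2 -0.5] w -0.1
shift cm [ 0.    0.06 -0.07] turn [-0.     0.    -0.004]
```

View pics/w1.png

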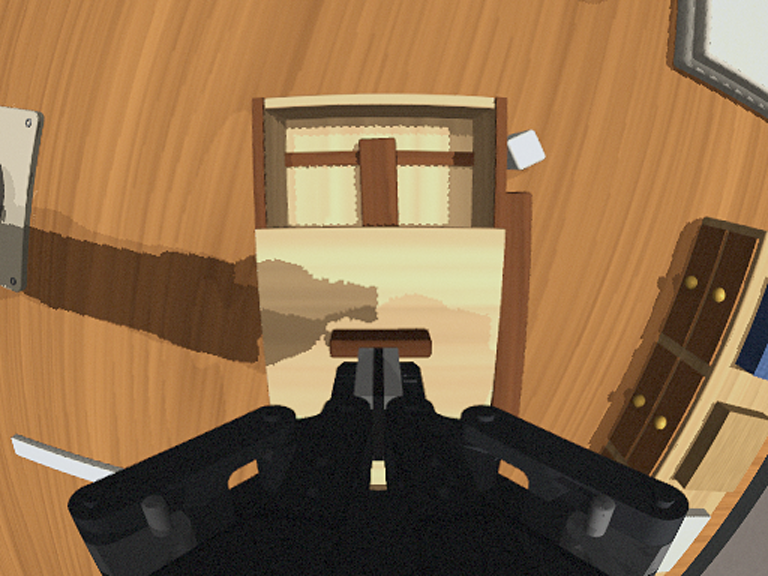

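The wrist view, scaled 1.5x, shows the rim's +y corners at (253,98) and (507,99). The lid's +y edge is at row 229, the bar head edge runs from (358,138) to (397,138), and the rib spans columns 331 to 431. I'll cast these.

```bash
cat >> h.py <<'E'
def wcast(d,px,z):
    px=np.atleast_2d(px).astype(float);K=d["mtx"]
    m=(px-[K[0,2],K[1,2]])/K[0,0];th=np.linalg.norm(m,axis=1);
    ray=np.c_[m/th[:,None]*np.sin(th)[:,None],np.cos(th)]
    T=d["T_tool_cam"];r=R.from_quat(d["q"])
    o=r.apply(T[:3,3])+d["e"];v=r.apply(ray@T[:3,:3].T)
    return o+v*((z-o[2])/v[:,2])[:,None]
E
python3 - <<'E'
from h import *
d=np.load("w1.npz");f=lambda p:(np.array(p)+.5)/1.5-.5
def show(n,p,z): print(n,np.array([w2c(q) for q in wcast(d,f(p),z)]).round(1).tolist())
show("rim +y outer",[[253,98],[507,99]],84)
show("rim +y inner",[[264,107],[495,107]],84)
show("rim sides",[[253,220],[507,220]],84)
show("lid edge",[[255,229],[380,229],[505,229]],90)
show("bar head",[[358,138],[397,138]],30)
show("bar at lid",[[362,225],[398,225]],30)
show("rib",[[331,330],[431,330],[331,340],[431,342]],116)
E
```

```text
rim +y outer [[-88.1, 168.4, 84.0], [89.1, 166.8, 84.0]]
rim +y inner [[-80.1, 161.2, 84.0], [80.2, 160.4, 84.0]]
rim sides [[-90.5, 81.1, 84.0], [90.5, 80.1, 84.0]]
lid edge [[-87.7, 75.3, 90.0], [-0.2, 73.7, 90.0], [87.5, 74.4, 90.0]]
bar head [[-17.2, 140.1, 30.0], [14.0, 139.9, 30.0]]
bar at lid [[-14.7, 68.9, 30.0], [14.7, 68.8, 30.0]]
rib [[-33.2, 10.2, 116.0], [33.4, 9.8, 116.0], [-33.5, 3.0, 116.0], [33.7, 1.2, 116.0]]
```

Everything agrees with the given sizes to within about 2 mm. The lid is about 85 mm from home, the bar head is at case y 140, and the bar's x is about 0. Now I'll lower the closed fingers just on the +y side of the rib.

Call:
carry_out:
  series:
    - [[-0.4, 0, 15.2, 0, 0, 0, 0], [-0.4, 0, 15.2, 0, 0, 0, 0], [-0.4, 0, 15.2, 0, 0, 0, 0], [-0.4, 0, 15.2, 0, 0, 0, 0], [-0.4, 0, 15.2, 0, 0, 0, 0]]

```text
clock: 2.12
eef_pos: [481.1, 50.2, 92.9]
tool_rot: [-3.131, -0.003, 1.861]
force: [-0.0, -1.2, 0.4]
width: 0.4
```

```bash
python3 - <<'E'
from h import *
move([0,-65,98])
E
```

```text
clock 2.1167 case pos [-4.2 45.6 92.9] F [-0.  -1.2  0.4] w 0.4
shift cm [-11.06   0.39  -0.54] turn [-0.01  -0.003  0.003]
```

Call:
carry_out:
  series:
    - [[0, 0, -0.2, 0, 0, 0, 0], [0, 0, -0.2, 0, 0, 0, 0]]

```text
clock: 2.28
eef_pos: [486.5, 49.6, 101.0]
tool_rot: [3.139, -0.0, 1.859]
force: [0.2, 0.4, 0.8]
width: 0.1
```

```bash
python3 - <<'E'
from h import *
move([0,-65,98])
E
```

```text
clock 2.2833 case pos [  0.8  43.5 101. ] F [0.2 0.4 0.8] w 0.1
shift cm [-10.85  -0.1    0.3 ] turn [ 0.002 -0.     0.001]
```

Call:
carry_out:
  series:
    - [[-1.2, 0, 0.2, 0, 0, 0, 0], [-2.4, 0, 0.2, 0, 0, 0, 0], [-3.6, 0, 0.2, 0, 0, 0, 0], [-4.8, 0, 0.2, 0, 0, 0, 0], [-6, 0, 0.2, 0, 0, 0, 0]]

```text
clock: 2.7
eef_pos: [504.2, -7.9, 99.9]
tool_rot: [3.137, -0.0, 1.86]
force: [-1.0, 2.6, 2.0]
width: 0.1
```

```bash
python3 - <<'E'
from h import *
move([0,-65,98])
E
```

```text
clock 2.7 case pos [  1.5 -16.6  99.9] F [-1.   2.6  2. ] w 0.1
shift cm [-4.84 -0.16  0.18] turn [ 0.004 -0.     0.002]
```

Call:
carry_out:
  series:
    - [[-1, -0.1, 0.1, 0, 0, 0, 0], [-2, -0.1, 0.1, 0, 0, 0, 0], [-3, -0.1, 0.1, 0, 0, 0, 0], [-4, -0.1, 0.1, 0, 0, 0, 0], [-4.6, -0.1, 0.1, 0, 0, 0, 0]]

```text
clock: 3.12
eef_pos: [515.3, -54.9, 96.7]
tool_rot: [3.141, 0.001, 1.857]
force: [0.4, 1.4, 2.0]
width: -0.0
```

Call:
carry_out:
  series:
    - [[-0.3, 0, 0, 0, 0, 0, 0], [-0.5, 0, 0, 0, 0, 0, 0], [-0.7, 0, 0, 0, 0, 0, 0]]

```text
clock: 3.37
eef_pos: [516.4, -60.0, 96.2]
tool_rot: [-3.141, -0.001, 1.858]
force: [0.1, 2.8, 2.2]
width: 0.3
```

```bash
python3 - <<'E'
from h import *
move([0,-65,98])
E
```

```text
clock 3.3667 case pos [ -1.6 -70.   96.2] F [0.1 2.8 2.2] w 0.3
shift cm [ 0.51  0.16 -0.18] turn [-0.001 -0.001  0.   ]
```

Call:
carry_out:
  series:
    - [[-0.2, 0.1, 0, 0, 0, 0, 0], [-0.4, 0.1, 0, 0, 0, 0, 0], [-0.5, 0.1, 0, 0, 0, 0, 0]]

```text
clock: 3.62
eef_pos: [517.0, -61.5, 96.1]
tool_rot: [-3.138, -0.006, 1.86]
force: [-3.6, 10.0, 6.3]
width: 0.4
```

```bash
python3 - <<'E'
from h import *
move([0,-75,98])
E
```

```text
clock 3.6167 case pos [ -1.5 -71.6  96.1] F [-3.6 10.   6.3] w 0.4
shift cm [-0.33  0.14 -0.19] turn [-0.004 -0.006  0.002]
```

The force rose to 10 N at y -71.6, which is where the end stop should be. I'll push once more gently, then back off and lift.

Call:
carry_out:
  series:
    - [[-0.3, 0.1, 0, 0, 0, 0, 0], [-0.3, 0.1, 0, 0, 0, 0, 0]]

```text
clock: 3.78
eef_pos: [516.9, -61.5, 96.1]
tool_rot: [-3.135, -0.01, 1.861]
force: [-5.5, 12.8, 11.3]
width: 0.0
```

Call:
carry_out:
  series:
    - [[1, 0, 0, 0, 0, 0, 0], [2, 0, -0.5, 0, 0, 0, 0], [4, 0, -4, 0, 0, 0, 2], [7, 0, -7, 0, 0, 0, 4], [10, 0, -10, 0, 0, 0, 6]]

```text
clock: 4.2
eef_pos: [492.6, 27.5, 196.4]
tool_rot: [-3.141, 0.001, 1.855]
force: [0.0, 0.8, -0.2]
width: 35.6
```

```bash
python3 - <<'E'
from h import *
move([0,80,230])
E
```

```text
clock 4.2 case pos [  0.4  20.6 196.4] F [ 0.   0.8 -0.2] w 35.6
shift cm [ 5.94 -0.05 -3.36] turn [-0.     0.001 -0.003]
```

Call:
carry_out:
  series:
    - [[2, 0, -1.5, 0, 0, 0, 6], [4, 0, -3, 0, 0, 0, 6], [6, 0, -3.4, 0, 0, 0, 6], [6, 0, -3.4, 0, 0, 0, 6], [6, 0, -3.4, 0, 0, 0, 6]]

```text
clock: 4.62
eef_pos: [475.9, 86.1, 229.8]
tool_rot: [3.14, 0.001, 1.86]
force: [0.4, 0.2, -0.3]
width: 59.6
```

```bash
python3 - <<'E'
from h import *
move([-0.5,75,60],0,0.02); e,r,s=cur()
d=get_image("wrist"); np.savez("w2.npz",e=e,q=r.as_quat(),**d)
cv2.imwrite("pics/w2.png",cv2.resize(d["img"],None,fx=1.5,fy=1.5,interpolation=cv2.INTER_CUBIC))
d=get_image("top");cv2.imwrite("pics/t2.png",cv2.resize(d["img"][100:240,170:340],None,fx=4.5,fy=4.2,interpolation=cv2.INTER_CUBIC))
E
```

```text
clock 4.6167 case pos [  1.   81.6 229.8] F [ 0.4  0.2 -0.3] w 59.6
shift cm [-0.65 -0.17 16.98] turn [ 0.001  0.001 -0.017]
```

View pics/w2.png

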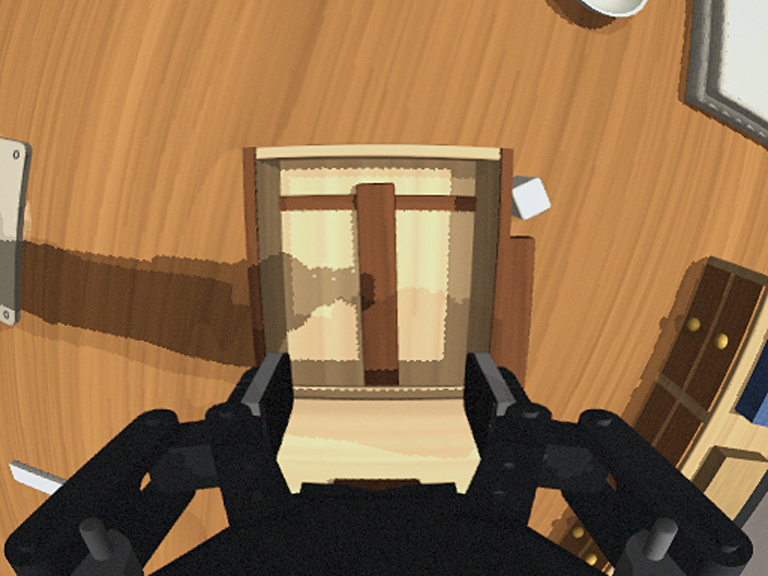

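View pics/t2.png

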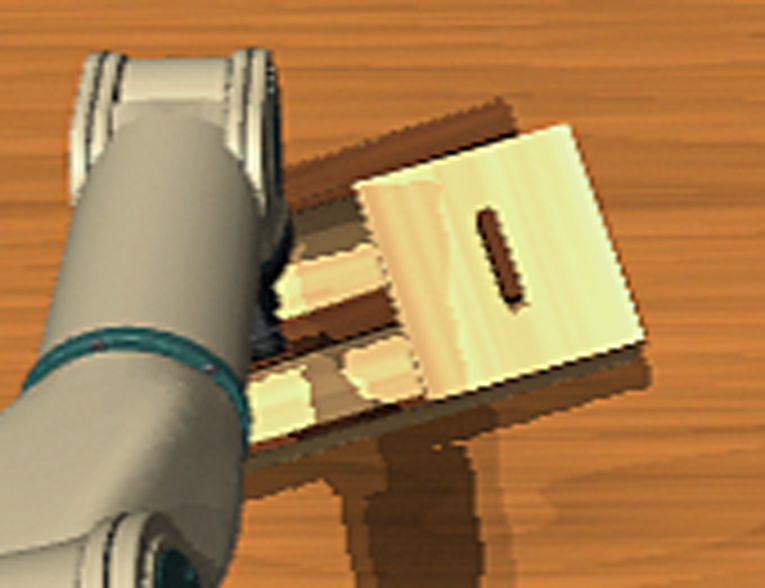

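The lid now covers the whole tray in the top view. In the wrist view the opening is clear, with the bar from (357,184)-(394,184) down to about (364,384)-(399,384) at the lid edge.

```bash
python3 - <<'E'
from h import *
d=np.load("w2.npz");f=lambda p:(np.array(p)+.5)/1.5-.5
def show(n,p,z): print(n,np.array([w2c(q) for q in wcast(d,f(p),z)]).round(1).tolist())
show("rim +y outer",[[244,148],[513,149]],84)
show("lid edge",[[272,400],[380,400],[465,400]],90)
show("lid edge2",[[380,388]],90)
show("bar head",[[357,184],[394,184]],30)
show("bar mid",[[359,290],[397,290]],30)
show("bar near",[[363,370],[399,370]],30)
E
```

```text
rim +y outer [[-88.0, 167.6, 84.0], [88.9, 167.2, 84.0]]
lid edge [[-78.2, -12.1, 90.0], [1.7, -10.4, 90.0], [64.2, -11.5, 90.0]]
lid edge2 [[1.6, -0.4, 90.0]]
bar head [[-15.9, 139.7, 30.0], [12.3, 139.7, 30.0]]
bar mid [[-15.0, 55.6, 30.0], [15.4, 55.6, 30.0]]
bar near [[-12.5, -15.1, 30.0], [18.2, -15.1, 30.0]]
```

Lid edge measures at about -11 (home is -10). The bar turns about 0.03 rad, with x about 0 at y 75. Descending.

Call:
carry_out:
  series:
    - [[-0.3, -0.1, 3.5, 0, 0, -0.015, 6], [-0.65, -0.1, 7, 0, 0, -0.027, 6], [-0.65, -0.1, 10.5, 0, 0, -0.027, 6], [-0.65, -0.1, 14, 0, 0, -0.027, 6], [-0.65, -0.1, 16, 0, 0, -0.027, 6]]

```text
clock: 5.13
eef_pos: [475.1, 76.6, 66.0]
tool_rot: [-3.137, 0.001, 1.882]
force: [-0.6, 0.2, 0.2]
width: 60.3
```

Call:
carry_out:
  series:
    - [[0, 0, 0.5, 0, 0, 0, 6], [0, 0, 1, 0, 0, 0, 6], [0, 0, 1, 0, 0, 0, 6]]

```text
clock: 5.38
eef_pos: [477.0, 77.7, 59.1]
tool_rot: [-3.141, 0.001, 1.883]
force: [0.2, 0.6, -0.1]
width: 60.0
```

```bash
python3 - <<'E'
from h import *
move([-0.5,75,8],0,0.03)
E
```

```text
clock 5.3833 case pos [-0.3 73.2 59.1] F [ 0.2  0.6 -0.1] w 60.0
shift cm [ 0.19 -0.01  5.11] turn [-0.     0.001 -0.005]
```

Call:
carry_out:
  series:
    - [[0.2, 0, 1.2, 0, 0, -0.005, 6], [0.2, 0, 2.4, 0, 0, -0.005, 6], [0.2, 0, 3.6, 0, 0, -0.005, 6], [0.2, 0, 4.4, 0, 0, -0.005, 6], [0.2, 0, 4.9, 0, 0, -0.005, 6]]

```text
clock: 5.8
eef_pos: [477.0, 80.5, 10.8]
tool_rot: [3.14, 0.0, 1.89]
force: [-0.5, -0.2, -0.5]
width: 59.9
```

Call:
carry_out:
  series:
    - [[0, 0, 0.1, 0, 0, 0, 6], [0, 0, 0.1, 0, 0, 0, 6]]

```text
clock: 5.97
eef_pos: [476.5, 80.6, 9.8]
tool_rot: [3.141, 0.0, 1.89]
force: [0.2, -0.5, -0.6]
width: 60.2
```

```bash
python3 - <<'E'
from h import *
move([-0.5,75,8],0,0.03)
d=get_image("wrist");cv2.imwrite("pics/w3.png",cv2.resize(d["img"],None,fx=1.5,fy=1.5,interpolation=cv2.INTER_CUBIC))
E
```

```text
clock 5.9667 case pos [-0.  76.   9.8] F [ 0.2 -0.5 -0.6] w 60.2
shift cm [-0.1  -0.05  0.18] turn [0.001 0.    0.002]
```

View pics/w3.png

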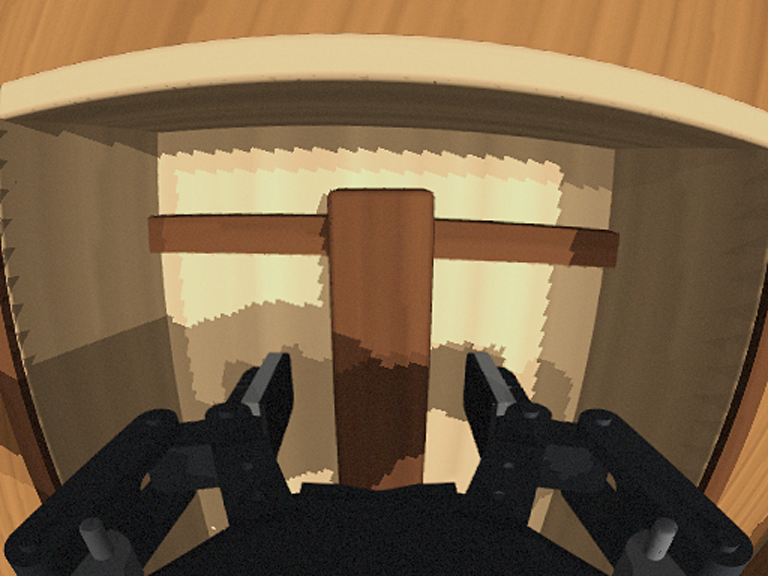

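The fingers stand evenly on either side of the bar, with pads at about (270,385) and (490,385) and the bar between columns 330 and 432. Closing.

Call:
carry_out:
  series:
    - [[0, 0, 0.1, 0, 0, 0, 4], [0, 0, 0.2, 0, 0, 0, 2], [0, 0, 0.2, 0, 0, 0, 1], [0, 0, 0.2, 0, 0, 0, 1], [0, 0, 0.2, 0, 0, 0, 1]]

```text
clock: 6.43
eef_pos: [476.5, 80.7, 7.8]
tool_rot: [3.141, 0.0, 1.89]
force: [-0.2, 0.4, 6.8]
width: 28.8
```

Call:
carry_out:
  series:
    - [[0, 0, 0, 0, 0, 0, 1], [0, 0, 0, 0, 0, 0, 1]]

```text
clock: 6.6
eef_pos: [476.5, 80.7, 7.8]
tool_rot: [3.141, -0.0, 1.89]
force: [-0.5, 1.2, 4.9]
width: 28.7
```

```bash
python3 - <<'E'
from h import *
move([-0.5,75,8],0,0.03)
E
```

```text
clock 6.6 case pos [-0.  76.2  7.8] F [-0.5  1.2  4.9] w 28.7
shift cm [-0.12 -0.05 -0.02] turn [ 0.001 -0.     0.002]
```

```bash
cat > path.py <<'E'
import numpy as np
from scipy.spatial.transform import Rotation as R
v=np.array([176,0,8.2])
def pose(thdeg,dy,up): # TCP pose in the start tool frame (mm): tail corner moved dy along case y, up
    r=R.from_rotvec([0,np.radians(thdeg),0])
    return np.array([-176+dy,0,-8.2-up])+r.apply(v), r
def rel(seq,start):
    p0,r0=pose(*start)
    for q in seq:
        p,r=pose(*q); s=r0.inv().apply(p-p0)/10; t=(r0.inv()*r).as_rotvec()
        y10=q[1]-100; th=np.radians(q[0])
        # clearances: bar top at y=-10 below 66, underside at rim y=160 (if head beyond)
        tz=16+q[2]; top=tz+(90-q[1])*np.tan(th)+14/np.cos(th); und=tz+(260-q[1])*np.tan(th)
        print(q,s.round(2).tolist(),t.round(3).tolist(),"top@-10",top.round(1),"under@160",und.round(1),"head y",round(y10+240*np.cos(th),1))
E
python3 - <<'E'
from path import *
rel([(0,0,2),(4,0,2),(8,0,2),(11,0,2),(14,0,2)],(0,0,0))
E
```

```text
(0, 0, 2) [0.0, 0.0, -0.2] [0.0, 0.0, 0.0] top@-10 32.0 under@160 18.0 head y 140.0
(4, 0, 2) [0.01, 0.0, -1.43] [0.0, 0.07, 0.0] top@-10 38.3 under@160 36.2 head y 139.4
(8, 0, 2) [-0.06, 0.0, -2.66] [0.0, 0.14, 0.0] top@-10 44.8 under@160 54.5 head y 137.7
(11, 0, 2) [-0.17, 0.0, -3.57] [0.0, 0.192, 0.0] top@-10 49.8 under@160 68.5 head y 135.6
(14, 0, 2) [-0.32, 0.0, -4.48] [0.0, 0.244, 0.0] top@-10 54.9 under@160 82.8 head y 132.9
```

Call:
carry_out:
  series:
    - [[0, 0, -0.2, 0, 0, 0, 1], [0, 0, -1.43, 0, 0.07, 0, 1], [-0.06, 0, -2.66, 0, 0.14, 0, 1], [-0.17, 0, -3.57, 0, 0.192, 0, 1], [-0.32, 0, -4.48, 0, 0.244, 0, 1]]

```text
clock: 7.02
eef_pos: [477.1, 77.2, 52.8]
tool_rot: [3.141, -0.246, 1.89]
force: [-0.6, 0.6, -1.5]
width: 28.7
```

```bash
python3 - <<'E'
from h import *
move([0,72,53],np.radians(14),0.03)
d=get_image("wrist");cv2.imwrite("pics/w4.png",cv2.resize(d["img"],None,fx=1.5,fy=1.5))
d=get_image("scene");cv2.imwrite("pics/s4.png",cv2.resize(d["img"][120:290,150:340],None,fx=4,fy=3.5))
from path import *
rel([(14,0,2),(16,6,2),(17,14,2)],(14,0,2))
E
```

```text
clock 7.0167 case pos [-0.4 72.7 52.8] F [-0.6  0.6 -1.5] w 28.7
shift cm [-0.06  0.03 -0.04] turn [-0.    -0.002  0.002]
(14, 0, 2) [0.0, 0.0, 0.0] [0.0, 0.0, 0.0] top@-10 54.9 under@160 82.8 head y 132.9
(16, 6, 2) [0.6, 0.0, -0.47] [0.0, 0.035, 0.0] top@-10 56.7 under@160 90.8 head y 136.7
(17, 14, 2) [1.38, 0.0, -0.58] [0.0, 0.052, 0.0] top@-10 55.9 under@160 93.2 head y 143.5
```

View pics/w4.png

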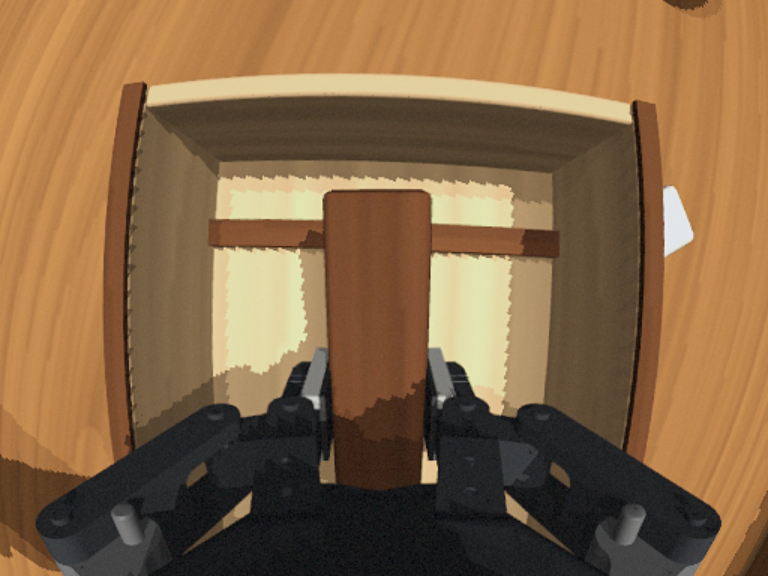

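View pics/s4.png

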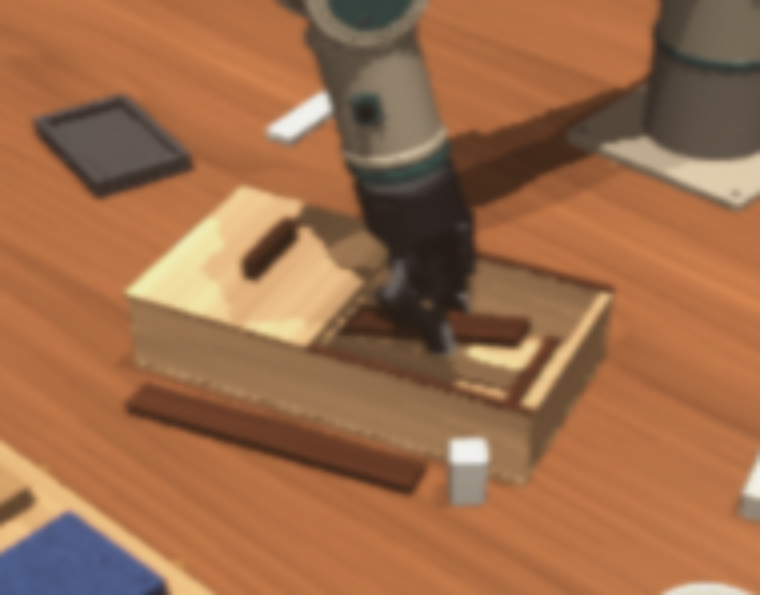

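The bar is tilted and held firmly: its head edge in the wrist view is still at about row 190. The lid is shut. Now I'll add a little more tilt and start sliding.

```bash
python3 - <<'E'
from path import *
rel([(16,4,2),(17.5,8,2),(17.5,20,6),(17.5,32,9.8),(17.5,44,13.6)],(14,0,2))
E
```

```text
(16, 4, 2) [0.41, 0.0, -0.52] [0.0, 0.035, 0.0] top@-10 57.2 under@160 91.4 head y 134.7
(17.5, 8, 2) [0.79, 0.0, -0.88] [0.0, 0.061, 0.0] top@-10 58.5 under@160 97.5 head y 136.9
(17.5, 20, 6) [2.05, 0.0, -0.98] [0.0, 0.061, 0.0] top@-10 58.8 under@160 97.7 head y 148.9
(17.5, 32, 9.8) [3.31, 0.0, -1.06] [0.0, 0.061, 0.0] top@-10 58.8 under@160 97.7 head y 160.9
(17.5, 44, 13.6) [4.57, 0.0, -1.14] [0.0, 0.061, 0.0] top@-10 58.8 under@160 97.7 head y 172.9
```

Call:
carry_out:
  series:
    - [[0.41, 0, -0.52, 0, 0.035, 0, 1], [0.79, 0, -0.88, 0, 0.061, 0, 1], [2.05, 0, -0.98, 0, 0.061, 0, 1], [3.31, 0, -1.06, 0, 0.061, 0, 1], [4.57, 0, -1.14, 0, 0.061, 0, 1]]

```text
clock: 7.53
eef_pos: [462.7, 119.3, 74.4]
tool_rot: [-3.141, -0.306, 1.891]
force: [-0.0, 1.0, -1.9]
width: 29.0
```

```bash
python3 - <<'E'
from h import *
move([0,120,80],np.radians(17.5),0.03)
from path import *
p,r=pose(17.5,44,13.6);print("expected case y,z",76+p[0],7.8-p[2])
rel([(17.5,56,17.4),(17.5,68,21.2),(17.5,80,25),(17.5,92,28.8),(17.5,104,32.5)],(17.5,44,13.6))
E
```

```text
clock 7.5333 case pos [ -2.2 117.1  74.4] F [-0.   1.  -1.9] w 29.0
shift cm [ 0.44  0.23 -0.45] turn [-0.002 -0.     0.003]
expected case y,z 114.31997088762296 74.70374171661659
(17.5, 56, 17.4) [1.26, 0.0, -0.0] [0.0, 0.0, 0.0] top@-10 58.8 under@160 97.7 head y 184.9
(17.5, 68, 21.2) [2.52, 0.0, -0.0] [0.0, 0.0, 0.0] top@-10 58.8 under@160 97.7 head y 196.9
(17.5, 80, 25) [3.78, 0.0, -0.0] [0.0, 0.0, 0.0] top@-10 58.8 under@160 97.8 head y 208.9
(17.5, 92, 28.8) [5.03, 0.0, -0.01] [0.0, 0.0, 0.0] top@-10 58.8 under@160 97.8 head y 220.9
(17.5, 104, 32.5) [6.29, 0.0, 0.0] [0.0, 0.0, 0.0] top@-10 58.8 under@160 97.7 head y 232.9
```

On track. I'll keep sliding along the bar's own axis until the tail clears the tray edge.

Call:
carry_out:
  series:
    - [[1.3, 0, 0, 0, 0, 0, 1], [2.5, 0, 0, 0, 0, 0, 1], [3.8, 0, 0, 0, 0, 0, 1], [5, 0, 0, 0, 0, 0, 1], [6.3, 0, 0, 0, 0, 0, 1]]

```text
clock: 7.95
eef_pos: [444.7, 175.4, 93.6]
tool_rot: [3.141, -0.305, 1.89]
force: [0.1, -0.3, -1.4]
width: 28.6
```

Call:
carry_out:
  series:
    - [[0.6, 0, 0, 0, 0, 0, 1], [1.2, 0, 0, 0, 0, 0, 1], [1.8, 0, 0, 0, 0, 0, 1], [1.8, 0, 0, 0, 0, 0, 1]]

```text
clock: 8.28
eef_pos: [439.5, 191.5, 98.9]
tool_rot: [3.141, -0.306, 1.891]
force: [-0.9, 0.3, -1.2]
width: 28.8
```

```bash
python3 - <<'E'
from h import *
move([0,190,98],np.radians(17.5),0.03)
e,r,s=cur()
print("tail bottom/top", w2c(e+r.apply([-176,0,-8.2])).round(1), w2c(e+r.apply([-176,0,-22.2])).round(1), s["qpos"].round(2))
d=get_image("wrist");cv2.imwrite("pics/w5.png",cv2.resize(d["img"],None,fx=1.5,fy=1.5))
d=get_image("scene");cv2.imwrite("pics/s5.png",cv2.resize(d["img"][120:290,150:340],None,fx=4,fy=3.5))
E
```

```text
clock 8.2833 case pos [ -4.2 192.9  98.9] F [-0.9  0.3 -1.2] w 28.8
shift cm [-0.32  0.41 -0.01] turn [-0.001 -0.     0.003]
tail bottom/top [ 1.5 22.7 53.8] [ 1.6 18.5 67.1] [-0.18  0.64 -0.11  2.1  -0.55  0.48  0.55]
```

View pics/w5.png

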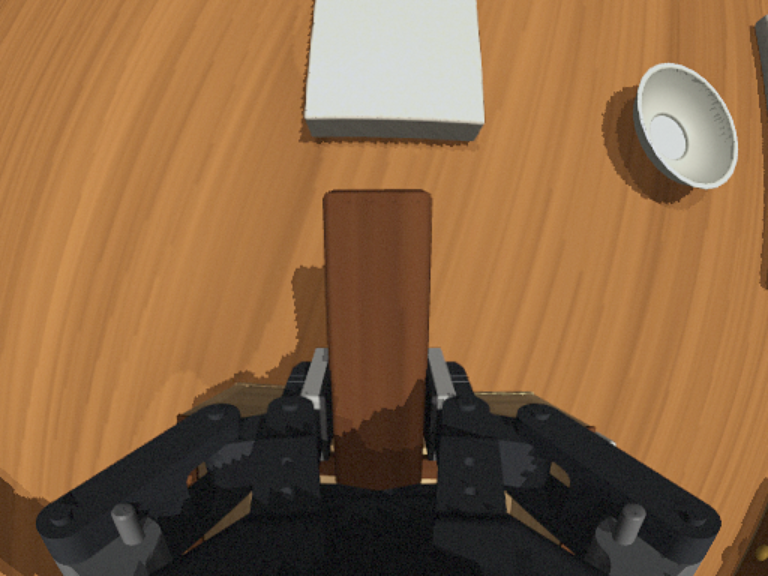

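View pics/s5.png

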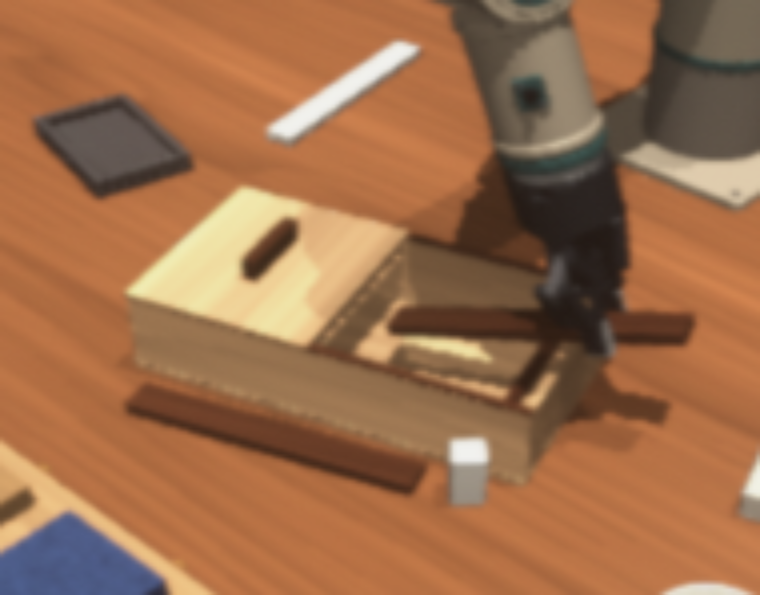

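The tail is out from under the tray: its corner is at case y about 20 and the lid edge is at -10. The head and the papers are well separated. Lifting straight up.

Call:
carry_out:
  series:
    - [[0.6, 0, -1.9, 0, 0, 0, 1], [1.4, 0, -4.3, 0, 0, 0, 1], [2.2, 0, -7, 0, 0, 0, 1], [3, 0, -9.5, 0, 0, 0, 1], [3.8, 0, -12, 0, 0, 0, 1]]

```text
clock: 8.8
eef_pos: [439.8, 189.6, 225.5]
tool_rot: [-3.141, -0.304, 1.888]
force: [0.8, 1.2, -0.6]
width: 28.8
```

Call:
carry_out:
  series:
    - [[0, 0, 0, 0, 0, 0, 1], [0, 0, 0, 0, 0, 0, 1], [0, 0, 0, 0, 0, 0, 1], [0, 0, 0, 0, 0, 0, 1], [0, 0, 0, 0, 0, 0, 1]]

```text
clock: 9.22
eef_pos: [439.0, 190.2, 223.1]
tool_rot: [-3.139, -0.305, 1.888]
force: [0.5, -0.1, -1.7]
width: 28.9
```

```bash
python3 - <<'E'
from h import *
e,r,s=cur()
print(s["clock"],w2c(e).round(1),s["qpos"].round(2),s["qd"].round(3),s["width"],s["force"].round(1))
print("tail bottom", w2c(e+r.apply([-176,0,-8.2])).round(1))
d=get_image("wrist");cv2.imwrite("pics/w6.png",cv2.resize(d["img"],None,fx=1.5,fy=1.5))
d=get_image("scene");cv2.imwrite("pics/s6.png",cv2.resize(d["img"],None,fx=1.5,fy=1.5))
K=d["mtx"];T=d["T"];z=d["z_map"];v,u=np.indices(z.shape)
P=np.stack([(u-K[0,2])/K[0,0]*z,(v-K[1,2])/K[1,1]*z,z],-1)@T[:3,:3].T+T[:3,3]
# bar points: brown, above 120mm near expected
hsv=cv2.cvtColor(d["img"],cv2.COLOR_BGR2HSV)
pc=np.einsum('...i,ij->...j',P[...,:2]-T0,R.from_euler('z',A).as_matrix()[:2,:2])
m=(P[...,2]>100)&(P[...,2]<300)&(abs(pc[...,0])<35)&(pc[...,1]>-10)&(pc[...,1]<300)&(hsv[...,1]>90)&(hsv[...,2]<150)&(z>0)
q=np.c_[pc[m],P[m][:,2]];print(m.sum(),"y range",np.percentile(q[:,1],[1,99]).round(),"z range",np.percentile(q[:,2],[1,99]).round())
E
```

```text
9.2167 [ -4.9 191.8 223.1] [-0.25  0.42  0.    2.   -0.44  0.79  0.39] [-0.003 -0.002  0.001 -0.006 -0.001  0.003 -0.   ] 28.880711927190536 [ 0.5 -0.1 -1.7]
tail bottom [  0.3  21.5 178.1]
741 y range [ 23. 249.] z range [185. 288.]
```

View pics/w6.png

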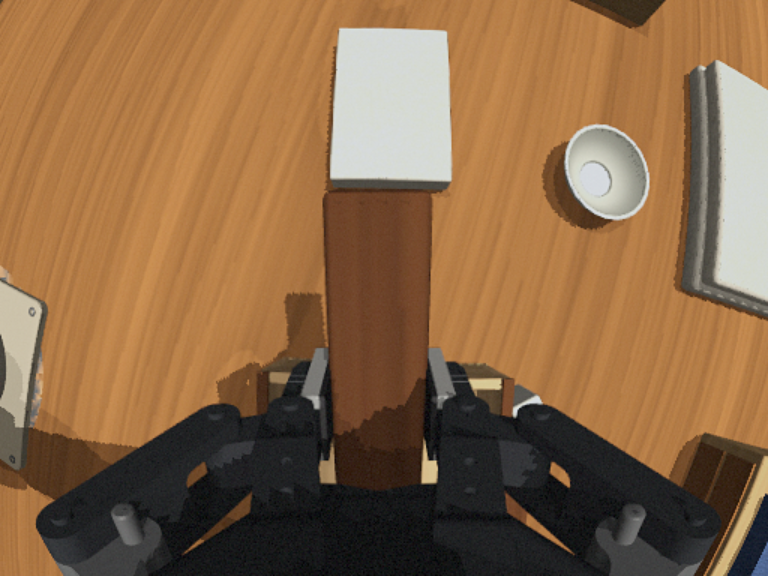

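View pics/s6.png

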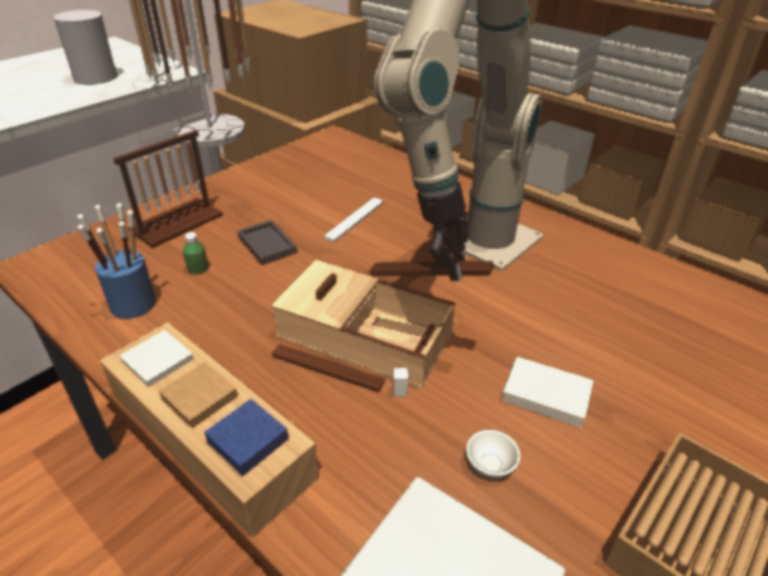

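The bar is held still, with its lowest point at about 178 mm against the required 134. As a last check I'll cast the lid's edge position.

```bash
python3 - <<'E'
from h import *
d=get_image("scene");c=d["img"][170:260,175:310];cv2.imwrite("pics/s7.png",cv2.resize(c,None,fx=5.6,fy=5.6,interpolation=cv2.INTER_CUBIC));np.savez("s7.npz",**d)
E
```

```text
(no output)
```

View pics/s7.png

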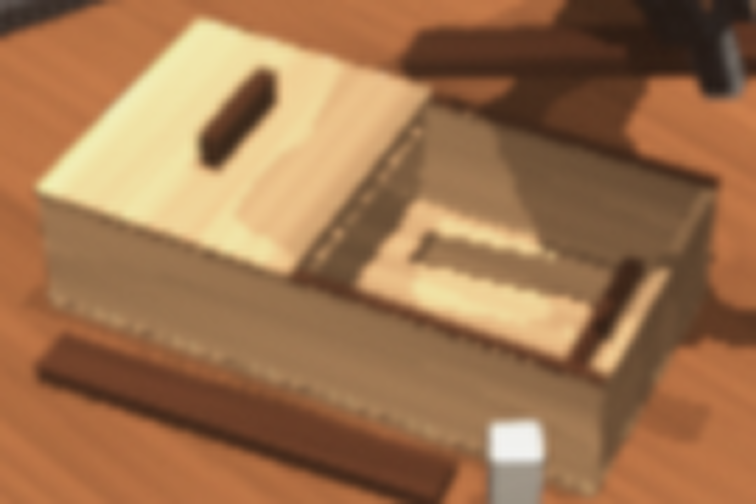

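```bash
python3 - <<'E'
from h import *
d=np.load("s7.npz");f=lambda p:(np.array(p)+.5)/5.6-.5+[175,170]
print([w2c(q).round(1).tolist() for q in cast(d,f([[432,92],[292,274],[38,188],[200,18]]),90)])
s=read_state();print(s["qd"].round(3),s["force"].round(1),s["width"]);print(finish_job())
E
```

```text
[[-84.0, -7.7, 90.0], [88.2, -6.8, 90.0], [87.7, -165.1, 90.0], [-88.5, -165.9, 90.0]]
[-0.002 -0.006  0.003 -0.005 -0.     0.003 -0.002] [-0.4 -0.4 -1.1] 29.28895051303206
the job is handed in; nothing more can be done
None
```

I pushed the lid home against its end stop, then gripped the paperweight inside the case. I tilted it about 17.5°, slid it out along its own axis under the tray edge and lifted it clear. The job was handed in at about 9.3 s, with the bar still in the gripper.

**Last checks:**
- **Bar:** held still, gripper opening about 29 mm. Its lowest corner works out at 178 mm and the camera's depth reading gives about 185 mm. The requirement is 134 mm. The wrist force shows only the bar's weight.
- **Lid:** pushing met a stop at 10–17 N. Afterwards its +y edge measured about -11 mm from the wrist camera and about -7 mm from the scene camera, where home is -10 mm. The two readings differ by about 4 mm, roughly the error I saw when fitting the case from that camera. The lid's back edge agrees with it being shut.
- **Other things:** the twin bar, seal, bowl, papers, bottle, inkstone and white look-alike appear unmoved in the images. I did not measure their positions again.

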